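# Open the safety-latched finishes cupboard

### The job

Open the small cupboard on the bench: a sprung safety catch behind the top edge of its door holds it slightly ajar, so reach down through the gap, press the catch down and, keeping it down, draw the door past it without forcing it. Then swing the door wide open, well past 60 degrees, and leave it standing open with the catch sprung back up. Leave the tin in the cupboard, the bin on top of it, and the jar and clamp beside it where they are.

Things in the scene. Friction and masses are not known exactly. Their poses are not given: they have to be found in the camera images.
- cupboard: Fixed plywood cupboard, 260 mm wide, 200 deep, 240 high. Origin at bench level in the middle of its front opening; x points into the cupboard, y to its left as the robot sees it, z up. Its top is closed; the front rail of the top (18 mm high, 18 deep, top at 240) begins 15 mm behind the opening plane x = 0, so with the door shut a 15 mm slot lies between door and rail.
- door (a joint): Door angle in rad: 0 shut, grows as the free right-hand edge swings out towards the robot, stop at 1.7. Stiff hinge: the door stays where it is left and 1 to 2 N at the handle moves it. Unless the catch is pressed, it stops the door at about 0.2.
- door_hinge (a point): Point on the door's vertical hinge line, at the cupboard's left, in the plane of the door's inner face, 240 mm up (level with the tops of door and cupboard). Axes turn with the door: x is the door's normal pointing inward, -y runs along the door to its free edge, z up. The white panel is 240 mm wide, 18 mm thick (x -18 to 0), 4 to 240 mm above the bench.
- handle (a point): Middle of the door's steel bar handle: a level round bar 12 mm thick, 100 mm long, parallel to the door on its outside, 165 mm from the hinge line, 28 mm below the door's top edge. Its centre line stands 45 mm off the outer face; the 39 mm space behind it is open above and below. Axes as door_hinge.
- catch_pad (a point): Top face of the grey plastic catch, 22 mm in from the door's inner face, 165 mm from the hinge. A flat tongue on the door's inner side: 140 to 190 mm from the hinge, reaching 83 mm inward, top 21 mm below the door's top edge. A 12 mm high tooth at its inner end hooks behind the rail. With the door against the catch, about 48 mm are open between door and rail: press it there. Axes as door_hinge.
- catch (a joint): Depression of the catch in m: 0 up, 0.018 fully down. Sprung: yields from about 4 N, about 10 N fully down, returns by itself; yields wherever the tongue is pressed. The tooth clears the rail from about 0.0095 (0.012 to 0.016 is comfortable); hold it down until the door is past 0.4 rad.
- tin_mid (a point): Middle of a steel tin 74 mm across, 120 mm high, standing inside the cupboard. Leave alone.
- bin_mid (a point): Middle of an open grey plastic bin 85 x 120 mm, 50 mm high, standing on the rear of the cupboard's top, on the hinge side. Leave alone.
- jar_mid (a point): Middle of a glass jar 72 mm across, 110 mm high, standing on the bench on the right of the cupboard. Leave alone.
- clamp_mid (a point): Middle of a bar clamp 200 mm long, 22 mm high, lying on the bench on the left of the cupboard. Leave alone.

How it is judged (in metres and radians):
On the way, in this order (a step that is already met when the one before it is completed fails the run):
1. the catch is pressed down through the gap while the door is only ajar (value of joint catch above 0.008 m and value of joint door below 0.32 rad), for 0.05 s.
2. the door is drawn past the catch (value of joint door above 0.45 rad), for 0.05 s.
At the end, for the whole second after the job is handed in: The door stands open and still beyond 60 degrees (1.05 rad), the catch has sprung back up (under 3 mm), and tin, bin, jar and clamp are each within 30 mm of where they began (value of joint door above 1.05 rad and velocity of joint door between -0.05 and 0.05 rad/s and value of joint catch below 0.003 m and distance of each of tin_mid, bin_mid, jar_mid, clamp_mid from where it was at the start of the episode below 0.03 m); the robot touches nothing.
It fails at once if the door is forced against the catch (over 60 N on the door or handle) (contact force between the fingers and door above 60 N).
It fails at once if the tin, bin, jar or clamp is knocked away (distance of any of tin_mid, bin_mid, jar_mid, clamp_mid from where it was at the start of the episode above 0.03 m).
It also fails if it takes over 56 s, if anything falls off the work surface, if the arm or the gripper's body presses on something with over 40 N, if the wrist force passes 120 N, or if a joint passes its speed limit or range.

### The arm

A 6-joint arm with a two-finger parallel gripper is mounted at the origin on the work surface. World frame = base frame: x ahead of the robot, y to its left, z up, the work surface at z = 0. Lengths are in mm, angles in rad, forces in N, time in s.
With the tool pointing down it reaches from about 275 to 1000 mm from the base axis. Payload 8.4 kg.
Tool frame: the origin (TCP) lies on the centre line of the jaws, within the pads' length; the fingertips stand r.tip_reach ahead of it and the grasp point (between the pads) lies 11 mm behind it (r.tip_reach is the distance from the TCP to the fingertips, in mm); z points along the fingers, y is the line along which they close (so a half turn about z gives the same grasp; the last joint's range is limited). The gripper opens to 85 mm and grips with 20 to 120 N. Pads are 22 mm wide; open, the fingers measure 114 mm over their backs; the gripper's body (76 mm by 85 mm) begins 54 mm behind the grasp point. The pads swing forward as they close: fully open they stand 13 mm farther back than shut.
Start: joints at [-0.002, 0.353, 1.633, -0, 1.155, -0.002], TCP at [625.002, -0, 239.281] pointing down, gripper open.
Joint ranges: [-2.63, 2.63], [-0.92, 2.1], [0.06, 2.66], [-1.3, 4.44], [0, 2.69], [-3.02, 3.02]. Speed limits (rad/s): [2.22, 2.22, 2.79, 3.14, 3.14, 3.14].

### API

Orientations are given as [roll, pitch, yaw] about the fixed x, y, z axes, in that order (R = Rz(yaw) Ry(pitch) Rx(roll)).
In Python, from rig import r gives the robot as it stands.
- The arm moves only by the tool carry_out, never from a script. Its argument "targets" is a list of rows, each an object with "dp": the shift along the tool's x, y, z in mm, a list of three; "yaw": the turn about the tool's z in degrees. A call has 1 to 12 rows; each row is the pose to reach, as a shift and turn from the pose commanded when the call began, along the tool's axes at that moment; what a row does not reach only later rows make up. A row lasts 1/8 s, in which the tool goes at most 62.5 mm and 10.7 degrees, less where a joint would pass 70% of its speed; a pose out of reach is approached as far as the arm can. A call with a gripper value outside its range is refused whole. "fingers" is the opening, from -1 (shut) to 1 (fully open), so that 0 is half open, set as the call begins (left out, the last holds). The fingers move at their own pace and stop on an object; "grip_force" is the grip in N (left out, the last holds). Time passes only in rows, so rows that repeat a pose let the fingers close. It gives the time, the measured TCP pose, the force, the opening and the grip force at its end, in the units of the state.
- r.sense(): the state, without advancing time (a new reading comes with each control period).
- r.grab_frame(name): name is "scene" or "side" or "wrist"; returns the picture (480x640x3 uint8, red, green, blue); there is no depth.
- r.get_calibration(name): a dict with "fx", "fy", "cx", "cy" (pixels), "dist_coeffs" ([k1, k2, p1, p2, k3] as OpenCV has them; the pictures are not rectified), "rvec" (rotation vector, rad) and "tvec" (3), from world to camera coordinates, as OpenCV has them. Camera axes: x right, y down, z forward; pixel columns grow to the right and rows downward; lengths in mm; the calibration is good to about 2 mm. A picture is of the moment at which its call begins: read the wrist's pose just before it. get_calibration takes no time and is no camera call; for the wrist camera it gives the pose at the moment of the call.
- r.sign_off(): hands the job in; it is judged then, once.
The state is a dict: "clock": time; "qpos": joint angles; "qvel": joint speeds; "joint_efforts": joint torques, N m; "eef_pos": TCP position; "tcp_rot": TCP orientation; "contact_force": force on the tool from outside, world axes, zero at the start; "wrist_torque": the same for the moment, N m; "opening": opening from 0.0 (shut) to 1.0 (fully open); "grasp_force": force on a finger pad.
Only numpy, scipy, OpenCV 4.12 (cv2) and the standard library are available. Lean on these libraries where they do the work, as an engineer would, in place of code of your own. Each camera call takes 0.05 s, during which the arm holds its last target. There are 200 camera calls.

## Working session

There is one attempt and no reset: what is moved stays moved. The work goes in short steps, Python scripts to look and compute and a tool call to move; the robot and the scene stay as the last step left them, time stands still between calls to the robot, and variables do not carry over. Pictures are saved under pics/ and viewed, at most 12 in all, crops included, and the job is handed in when it is done.

Besides the shell and the picture viewer there is one more tool, called after "Emit:" as name([rows], argument=value, ...), one row to a line, values as JSON. carry_out: Moves the arm, as the interface text tells. Its arguments: {"type":"object","properties":{"targets":{"type":"array","items":{"type":"object","properties":{"dp":{"type":"array","items":{"type":"number"}},"yaw":{"type":"number"}}}},"fingers":{"type":"number"},"grip_force":{"type":"number"}},"required":["targets"]}

```bash
ls; mkdir -p pics
python3 - <<'E'
from rig import r
import cv2
for n in ("scene","side","wrist"):
    im=r.grab_frame(n); cv2.imwrite(f"pics/{n}0.png",im[:,:,::-1])
    c=r.get_calibration(n); print(n,c)
print(r.sense(), r.tip_reach)
E
```

```text
pics
scene {'fx': 516.6883268562128, 'fy': 516.6883268562128, 'cx': 325.26614269417286, 'cy': 239.58789620988549, 'dist_coeffs': array([-0.06216892,  0.        ,  0.        ,  0.        ,  0.        ]), 'rvec': array([ 1.47159268,  2.27701736, -0.7174633 ]), 'tvec': array([ 235.59240945, -417.24640557, 1273.20568627])}
side {'fx': 474.78539962771276, 'fy': 474.78539962771276, 'cx': 315.30584528895145, 'cy': 239.20122550481284, 'dist_coeffs': array([0.01862728, 0.        , 0.        , 0.        , 0.        ]), 'rvec': array([ 2.0998549 , -1.29018404,  0.49964816]), 'tvec': array([-265.55509223,  564.75464312,  465.59502999])}
wrist {'fx': 410.06934942048474, 'fy': 410.06934942048474, 'cx': 316.3333414941891, 'cy': 239.26167991975063, 'dist_coeffs': array([-0.09356833,  0.        ,  0.        ,  0.        ,  0.        ]), 'rvec': array([-2.85332317e+00,  1.25717004e-03,  1.83140176e-03]), 'tvec': array([-623.07454825,  -36.92733706,  379.04949341])}
{'clock': 0.15, 'qpos': array([-2.37595616e-03,  3.53186863e-01,  1.63361552e+00,  6.41754140e-06,
        1.15521550e+00, -2.42595996e-03]), 'qvel': array([-2.10471226e-03,  1.73132034e-03,  1.28410703e-05, -4.72215532e-04,
        2.05270773e-03, -8.56596601e-04]), 'joint_efforts': array([ 3.99823854e-03, -5.91117096e+01, -3.35158432e+01, -4.43240802e-03,
       -9.45309293e-03,  1.88482656e-03]), 'eef_pos': array([6.24860234e+02, 1.73260478e-02, 2.39071846e+02]), 'tcp_rot': array([-3.14116744e+00, -6.90175836e-06,  1.57084374e+00]), 'contact_force': array([ 0.72548551, -0.34789156, -0.37091789]), 'wrist_torque': array([0.01014964, 0.02027061, 0.02014011]), 'grasp_force': 0.9348457872783911, 'opening': 1.0016369432600973} 8.0
```

View pics/scene0.png

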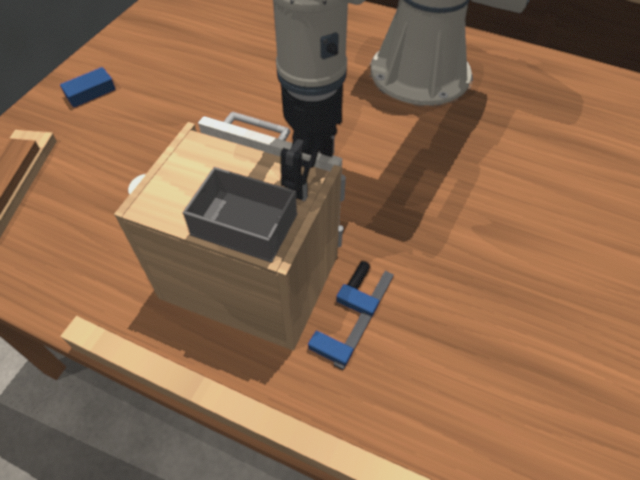

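View pics/side0.png

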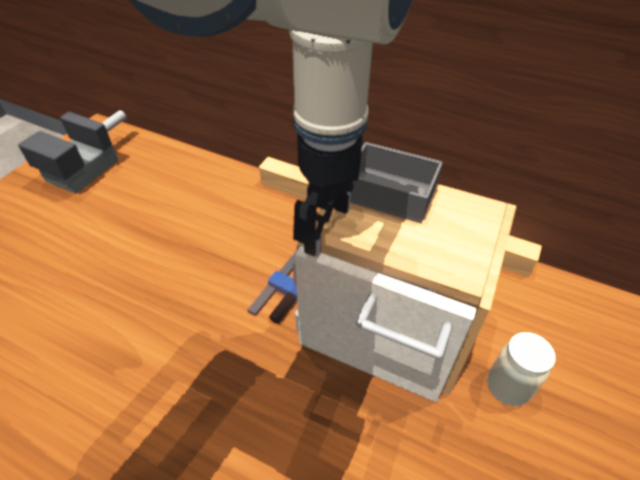

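The scene view shows the cupboard from behind, with the bin at about (240,215). The side view shows the door front with its handle at (405,330) and free top corner at (470,315), and the jar at (520,365). The gripper stands close to the hinge corner. I'll rise and look with the wrist camera.

Emit:
carry_out([
  {"dp":[0,0,-50],"yaw":0},
  {"dp":[-20,-20,-100],"yaw":0},
  {"dp":[-60,-50,-150],"yaw":0},
  {"dp":[-80,-70,-180],"yaw":0},
  {"dp":[-80,-70,-180],"yaw":0},
  {"dp":[-80,-70,-180],"yaw":0},
], fingers=-1)

```text
clock: 0.9
eef_pos: [554.9, -79.6, 418.0]
tcp_rot: [-3.14, -0.001, 1.571]
contact_force: [0.9, -1.0, -2.6]
opening: 0.001
grasp_force: 0.0
```

Run:
```python
from rig import r
import cv2,numpy as np
np.set_printoptions(suppress=True,precision=2)
c=r.get_calibration("wrist");im=r.grab_frame("wrist"); cv2.imwrite("pics/wrist1.png",im[:,:,::-1])
np.savez("w1.npz",**{k:np.array(v) for k,v in c.items()})
for n in("scene","side"):cv2.imwrite(f"pics/{n}1.png",r.grab_frame(n)[:,:,::-1])
s=r.sense();print(s['clock'],s['eef_pos'],s['opening'])
R=cv2.Rodrigues(c['rvec'])[0];print(-R.T@c['tvec'],R)
```

```text
1.05 [555.01 -79.23 417.32] 0.000954840865517669
[553.78  -8.01 552.2 ] [[ 1.   -0.   -0.  ]
 [-0.   -0.96  0.28]
 [-0.   -0.28 -0.96]]
```

View pics/wrist1.png

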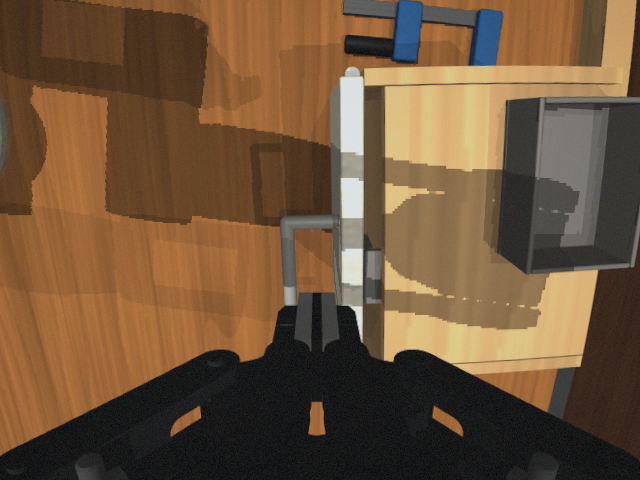

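View pics/side1.png

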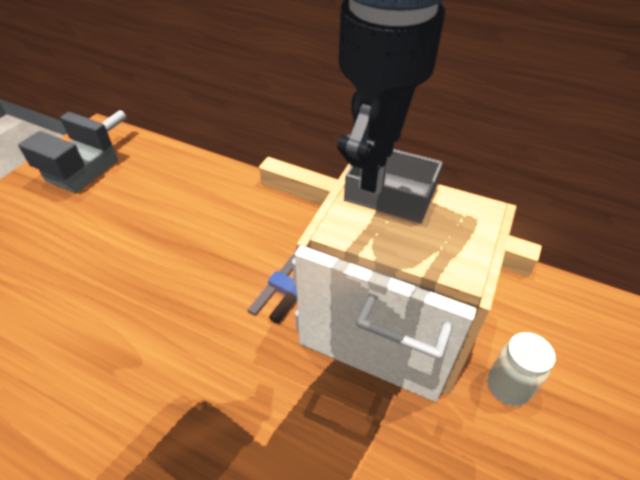

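The wrist view shows the door top as a white strip at u≈340–363, v≈75–320. The slot is at u≈363–384, with the grey catch at (373,275), and the handle bar is at (290,220–300). The bin's front edge is at u≈503. The door is almost shut, so I'll measure it.

```bash
cat > h.py <<'E'
import cv2,numpy as np
np.set_printoptions(suppress=True,precision=1)
def ray(c,uv,z):
    K=np.array([[c['fx'],0,c['cx']],[0,c['fy'],c['cy']],[0,0,1]],float)
    n=cv2.undistortPoints(np.array(uv,float).reshape(-1,1,2),K,np.array(c['dist_coeffs'],float)).reshape(-1,2)
    R=cv2.Rodrigues(np.array(c['rvec'],float))[0];C=-R.T@np.array(c['tvec'],float)
    d=np.c_[n,np.ones(len(n))]@R
    return C+d*((z-C[2])/d[:,2])[:,None]
def edges(im,v,lo,hi,thr=25):
    g=cv2.GaussianBlur(im[v-1:v+2].mean(0).astype(np.float32),(3,1),0)
    return g
E
python3 - <<'E'
from h import *
c=np.load("w1.npz"); im=cv2.imread("pics/wrist1.png")
hsv=cv2.cvtColor(im,cv2.COLOR_BGR2HSV)
white=(hsv[...,1]<40)&(hsv[...,2]>130)
for v in range(70,330,20):
    w=np.where(white[v,325:370])[0]+325
    y=np.where((hsv[v,370:420,1]>60)&(hsv[v,370:420,2]>90))[0]+370
    print(v,w.min() if len(w) else 0,w.max() if len(w) else 0,y.min() if len(y) else 0, im[v,360:392:2].sum(1)//3)
P=lambda uv,z:print(uv,z,ray(c,uv,z))
P([[352,75],[363.5,85],[363.5,305],[340,85],[340,200],[384.5,90],[384.5,355]],240)
P([[366,72],[628,68],[380,370],[582,357],[384,85]],240)
P([[289,222],[289,300],[283,220],[294,220]],218)
P([[373,248],[373,303]],219)
P([[507,100],[543,97],[528,272],[640,266],[500,250]],290)
E
```

```text
70 346 357 370 [104  87 159 177 179 180 181 179 178 178 176 176 176 174 175 176]
90 340 363 382 [223 215  84  59  61  61  65  65  61  56  62  76 102 181 180 179]
110 340 363 370 [223 210  91  74  77  72  75  71  71  70  66  80  75 180 181 181]
130 340 363 370 [225 212  86  73  77  72  73  74  75  68  68  81  84 181 180 183]
150 340 363 370 [224 215  73  75  77  75  75  71  72  68  67  77  83 181 182 183]
170 342 363 370 [154 146  75  73  75  73  77  74  73  71  67  68  65 115 115 115]
190 341 363 370 [224 208  73  75  73  76  74  73  72  72  67  79  91 181 183 182]
210 341 363 370 [223 200  77  75  74  76  75  74  75  70  70  80  93 181 181 181]
230 342 362 370 [146 132  73  75  76  76  73  73  72  67  70  63  72 115 116 114]
250 342 362 382 [225 189  42  52  69  70  70  71  67  67  64  82  81 113 115 113]
270 341 369 382 [217 178  51  87 131 127 133 125 109 107  94  82 112 181 181 182]
290 343 362 384 [147 124  53  81  78  81  80  76  63  50  46  63  85 113 113 112]
310 354 362 380 [220 161  67  65  66  63  64  63  66  64  72  81 112 138 140 138]
[[352, 75], [363.5, 85], [363.5, 305], [340, 85], [340, 200], [384.5, 90], [384.5, 355]] 240 [[ 578.9   23.   240. ]
 [ 587.4   16.1  240. ]
 [ 592.4 -157.8  240. ]
 [ 570.3   16.   240. ]
 [ 571.4  -68.7  240. ]
 [ 602.7   12.7  240. ]
 [ 612.6 -206.1  240. ]]
[[366, 72], [628, 68], [380, 370], [582, 357], [384, 85]] 240 [[ 589.    25.1  240. ]
 [ 790.9   35.6  240. ]
 [ 609.4 -221.5  240. ]
 [ 797.  -213.4  240. ]
 [ 602.3   16.2  240. ]]
[[289, 222], [289, 300], [283, 220], [294, 220]] 218 [[ 530.1  -91.7  218. ]
 [ 528.6 -163.3  218. ]
 [ 525.1  -90.   218. ]
 [ 534.3  -90.   218. ]]
[[373, 248], [373, 303]] 219 [[ 601.4 -114.4  219. ]
 [ 603.5 -165.9  219. ]]
[[507, 100], [543, 97], [528, 272], [640, 266], [500, 250]] 290 [[ 672.3    5.   290. ]
 [ 695.9    7.6  290. ]
 [ 701.6 -109.7  290. ]
 [ 789.1 -106.1  290. ]
 [ 679.   -93.4  290. ]]
```

Emit:
carry_out([
  {"dp":[-10,0,15],"yaw":-10},
  {"dp":[-20,0,30],"yaw":-20},
  {"dp":[-30,0,45],"yaw":-30},
  {"dp":[-40,0,60],"yaw":-40},
  {"dp":[-50,0,80],"yaw":-50},
  {"dp":[-60,0,100],"yaw":-60},
  {"dp":[-60,-1,117],"yaw":-70},
  {"dp":[-60,-1,117],"yaw":-80},
  {"dp":[-60,-1,117],"yaw":-90},
  {"dp":[-60,-1,117],"yaw":-90},
  {"dp":[-60,-1,117],"yaw":-90},
])

```text
clock: 2.42
eef_pos: [554.0, -139.6, 301.6]
tcp_rot: [3.141, -0.001, 3.138]
contact_force: [0.4, 0.6, -1.8]
opening: 0.004
grasp_force: 0.0
```

Run:
```python
from h import *
from rig import r
c=r.get_calibration("wrist");im=r.grab_frame("wrist"); cv2.imwrite("pics/wrist2.png",im[:,:,::-1])
s=r.sense();print(s['clock'],s['eef_pos'],s['tcp_rot'],s['qpos'])
```

```text
2.475 [ 554.  -139.7  301.8] [ 3.1 -0.   3.1] [-0.2  0.2  1.7  0.   1.2 -1.8]
```

View pics/wrist2.png

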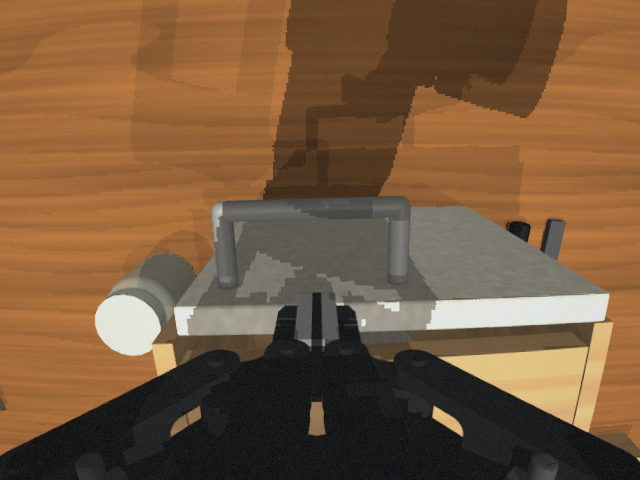

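The wrist view shows the fingers in line with the space between bar and door. The bar is at v≈210 and its posts are at u≈225 and 398. I'll lower into that space and pull gently.

Emit:
carry_out([
  {"dp":[0,0,25],"yaw":0},
  {"dp":[0,0,50],"yaw":0},
  {"dp":[0,0,75],"yaw":0},
  {"dp":[0,0,97],"yaw":0},
  {"dp":[0,0,97],"yaw":0},
  {"dp":[6,0,97],"yaw":0},
  {"dp":[12,0,97],"yaw":0},
  {"dp":[16,0,97],"yaw":0},
  {"dp":[20,0,97],"yaw":0},
  {"dp":[24,0,97],"yaw":0},
  {"dp":[28,0,97],"yaw":0},
  {"dp":[28,0,97],"yaw":0},
])

```text
clock: 3.98
eef_pos: [525.4, -140.0, 205.1]
tcp_rot: [-3.142, -0.001, 3.142]
contact_force: [-0.3, 0.3, -1.0]
opening: -0.001
grasp_force: 0.0
```

Emit:
carry_out([
  {"dp":[2,0,0],"yaw":0},
  {"dp":[4,0,0],"yaw":0},
  {"dp":[6,0,0],"yaw":0},
  {"dp":[8,0,0],"yaw":0},
  {"dp":[8,0,0],"yaw":0},
])

```text
clock: 4.6
eef_pos: [517.7, -140.0, 205.2]
tcp_rot: [-3.142, -0.0, -3.142]
contact_force: [1.5, -0.3, -2.2]
opening: 0.002
grasp_force: 0.1
```

Run:
```python
from h import *
from rig import r
c=r.get_calibration("wrist");im=r.grab_frame("wrist"); cv2.imwrite("pics/wrist3.png",im[:,:,::-1])
cv2.imwrite("pics/side3.png",r.grab_frame("side")[:,:,::-1])
np.savez("w3.npz",**{k:np.array(v) for k,v in c.items()})
s=r.sense();print(s['clock'],s['eef_pos'],s['contact_force'])
```

```text
4.7 [ 517.8 -140.1  205.2] [-0.1  1.3 -2.1]
```

View pics/side3.png

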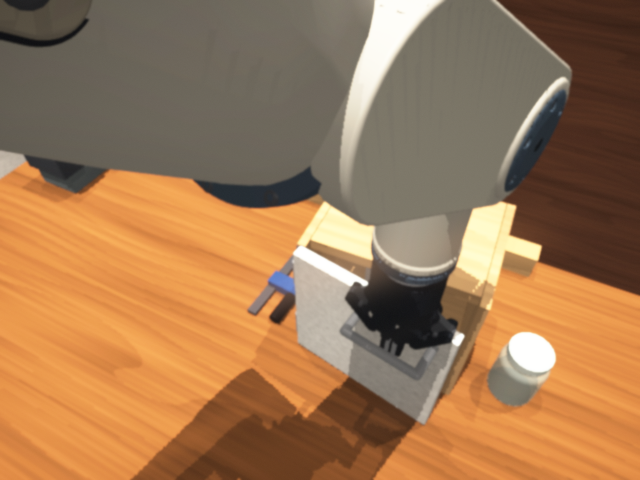

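The door has followed the fingers to about 0.19 rad with almost no force. I'll go a little further, to the catch.

Emit:
carry_out([
  {"dp":[2,0,0],"yaw":0},
  {"dp":[4,0,0],"yaw":0},
  {"dp":[4,0,0],"yaw":0},
])

```text
clock: 5.08
eef_pos: [515.8, -140.1, 205.7]
tcp_rot: [-3.141, 0.004, 3.141]
contact_force: [8.9, 0.6, -5.9]
opening: 0.002
grasp_force: 3.7
```

The door is now against the catch. I'll back off the bar, lift out and measure.

Emit:
carry_out([
  {"dp":[0,0,0],"yaw":0},
  {"dp":[-5,0,0],"yaw":0},
  {"dp":[-5,0,0],"yaw":0},
  {"dp":[-5,0,-30],"yaw":0},
  {"dp":[-5,0,-60],"yaw":0},
  {"dp":[0,0,-100],"yaw":0},
  {"dp":[15,0,-150],"yaw":0},
  {"dp":[30,0,-190],"yaw":0},
  {"dp":[30,0,-190],"yaw":0},
  {"dp":[30,0,-190],"yaw":0},
])

```text
clock: 6.32
eef_pos: [483.6, -139.9, 393.8]
tcp_rot: [3.141, -0.002, 3.141]
contact_force: [0.5, -0.3, -2.6]
opening: -0.002
grasp_force: 0.0
```

Run:
```python
from h import *
from rig import r
c=r.get_calibration("wrist");im=r.grab_frame("wrist"); cv2.imwrite("pics/wrist4.png",im[:,:,::-1])
np.savez("w4.npz",**{k:np.array(v) for k,v in c.items()})
s=r.sense();print(s['clock'],s['eef_pos'],s['contact_force'])
```

```text
6.375 [ 483.5 -139.8  393.3] [ 0.9  0.1 -2.9]
```

View pics/wrist4.png

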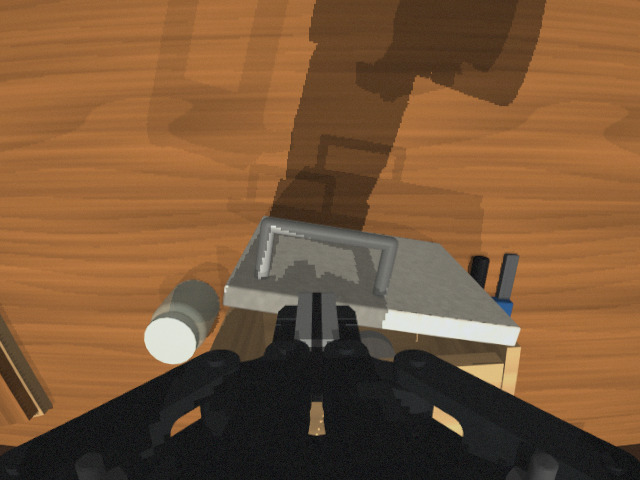

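The door top's outer edge runs from (228,287) to (520,328) and its inner edge from (224,305) to (518,346). The handle bar runs from (263,220) to (397,241).

Run:
```python
from h import *
c=np.load("w4.npz")
o=ray(c,[[228,287],[520,328]],240);i=ray(c,[[224,305],[518,346]],240);print(o,i)
for p in(o,i): d=p[0]-p[1];print(np.linalg.norm(d),np.arctan2(-d[0],-d[1]))
print(ray(c,[[263,220],[397,241]],218))
print('jar',ray(c,[[170,340]],110))
a=.048;th=.2; H=np.array([587,25.]) 
for th in(.2,.25,.3,.35,.4,.45,.5,.6):
    al=a-th  # door dir: (sin al, -cos al)
    e=np.array([np.sin(al),-np.cos(al)]);n=np.array([np.cos(al),np.sin(al)])
    print(th,H+165*e+22*n,H+165*e+11*n)
```

```text
[[ 532.8 -207.9  240. ]
 [ 569.8   23.8  240. ]] [[ 547.9 -212.1  240. ]
 [ 586.4   24.9  240. ]]
234.70540626014596 0.15846052198698732
240.06159743594705 0.1612992079219842
[[ 485.7 -182.   218. ]
 [ 502.9  -76.6  218. ]]
jar [[ 655.6 -311.6  110. ]]
0.2 [ 583.8 -141.4] [ 572.9 -139.8]
0.25 [ 575.4 -141.1] [ 564.7 -138.9]
0.3 [ 567.2 -140.3] [ 556.5 -137.5]
0.35 [ 558.9 -139.1] [ 548.4 -135.8]
0.4 [ 550.8 -137.5] [ 540.4 -133.7]
0.45 [ 542.7 -135.5] [ 532.6 -131.2]
0.5 [ 534.7 -133. ] [ 524.8 -128.2]
0.6 [ 519.2 -127. ] [ 509.8 -121.3]
```

The door stands at about 0.21 rad and the hinge is at (586,25). The pad is therefore near (584,-141), with the door's inner face at x≈562 and the rail at x≈610. I'll move above it.

Emit:
carry_out([
  {"dp":[-30,0,0],"yaw":4},
  {"dp":[-60,0,20],"yaw":9},
  {"dp":[-90,-1,50],"yaw":9},
  {"dp":[-100,-1,85],"yaw":9},
  {"dp":[-100,-1,115],"yaw":9},
  {"dp":[-100,-1,125],"yaw":9},
  {"dp":[-100,-1,125],"yaw":9},
])

```text
clock: 7.25
eef_pos: [583.5, -140.8, 269.1]
tcp_rot: [3.141, -0.002, 2.985]
contact_force: [0.1, -0.6, -2.4]
opening: -0.001
grasp_force: 0.0
```

Run:
```python
from h import *
from rig import r
c=r.get_calibration("wrist");im=r.grab_frame("wrist")
im2=r.grab_frame("side");o=np.vstack([im[180:480,100:600],im2[150:450,140:640]]); cv2.imwrite("pics/c5.png",o[:,:,::-1])
s=r.sense();print(s['clock'],s['eef_pos'],s['tcp_rot'],s['contact_force'])
```

```text
7.35 [ 584.5 -141.1  271.1] [-3.1  0.   3. ] [ 1.1  0.2 -1.7]
```

View pics/c5.png

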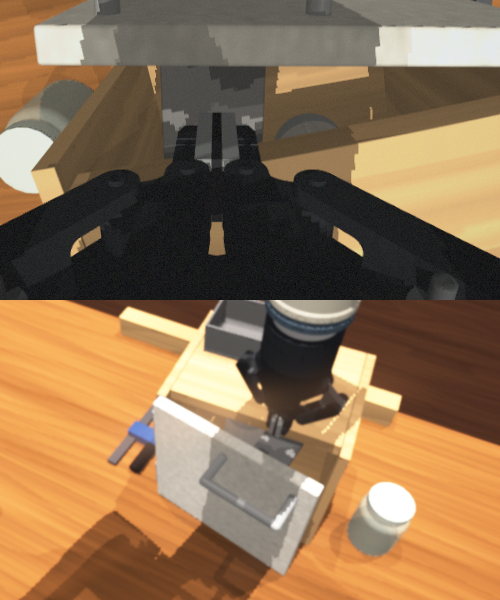

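The fingers are centred over the catch tongue (u≈160–263 in the crop, fingers at 217) and clear of both door and rail. I'll press down slowly.

Emit:
carry_out([
  {"dp":[0,0,15],"yaw":0},
  {"dp":[0,0,30],"yaw":0},
  {"dp":[0,0,40],"yaw":0},
  {"dp":[0,0,46],"yaw":0},
  {"dp":[0,0,50],"yaw":0},
  {"dp":[0,0,50],"yaw":0},
  {"dp":[0,0,50],"yaw":0},
])

```text
clock: 8.22
eef_pos: [584.4, -140.9, 220.9]
tcp_rot: [3.141, 0.001, 2.985]
contact_force: [0.1, 1.3, 3.5]
opening: -0.002
grasp_force: 3.0
```

Emit:
carry_out([
  {"dp":[0,0,3],"yaw":0},
  {"dp":[0,0,6],"yaw":0},
  {"dp":[0,0,8],"yaw":0},
  {"dp":[0,0,8],"yaw":0},
  {"dp":[0,0,8],"yaw":0},
])

```text
clock: 8.85
eef_pos: [584.5, -141.0, 212.6]
tcp_rot: [3.141, 0.001, 2.985]
contact_force: [0.2, 1.9, 6.1]
opening: -0.003
grasp_force: 4.4
```

The catch is down about 14 mm. Now I'll draw the door along its arc, keeping the catch down.

Emit:
carry_out([
  {"dp":[5,0,0],"yaw":0},
  {"dp":[9,0,0],"yaw":0},
  {"dp":[12,0,0],"yaw":0},
  {"dp":[15,0,0],"yaw":1},
  {"dp":[19,0,0],"yaw":3},
  {"dp":[23,0,0],"yaw":4},
  {"dp":[23,0,0],"yaw":4},
])

```text
clock: 9.72
eef_pos: [561.5, -138.3, 212.8]
tcp_rot: [-3.14, 0.001, 2.914]
contact_force: [-0.3, -2.3, 6.8]
opening: 0.003
grasp_force: 4.4
```

Emit:
carry_out([
  {"dp":[4,0,0],"yaw":1},
  {"dp":[8,0,0],"yaw":3},
  {"dp":[12,0,0],"yaw":4},
  {"dp":[17,0,0],"yaw":6},
  {"dp":[21,0,0],"yaw":7},
  {"dp":[25,0,0],"yaw":9},
  {"dp":[29,1,0],"yaw":10},
  {"dp":[33,1,0],"yaw":11},
  {"dp":[37,2,0],"yaw":13},
  {"dp":[41,2,0],"yaw":14},
  {"dp":[50,4,0],"yaw":17},
  {"dp":[50,4,0],"yaw":17},
])

```text
clock: 11.22
eef_pos: [513.5, -122.3, 212.7]
tcp_rot: [3.141, 0.001, 2.617]
contact_force: [1.2, 1.0, 6.8]
opening: -0.0
grasp_force: 4.4
```

Run:
```python
from h import *
from rig import r
c=r.get_calibration("wrist");im=r.grab_frame("wrist")
im2=r.grab_frame("side");o=np.vstack([im[100:400,100:600],im2[150:450,140:640]]); cv2.imwrite("pics/c6.png",o[:,:,::-1])
s=r.sense();print(s['clock'],s['eef_pos'],s['tcp_rot'],s['contact_force'],s['qpos'])
```

```text
11.325 [ 513.8 -122.4  212.7] [3.1 0.  2.6] [0.5 1.5 6.8] [-0.2  0.2  1.9 -0.   1.  -1.3]
```

View pics/c6.png

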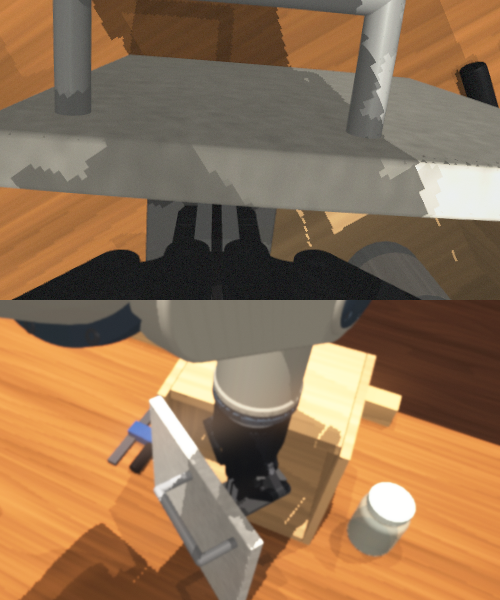

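The door is past the catch at about 0.58 rad, with the fingers still on the tongue. I'll keep swinging it open along the arc.

Emit:
carry_out([
  {"dp":[8,0,0],"yaw":3},
  {"dp":[17,0,0],"yaw":6},
  {"dp":[25,0,0],"yaw":9},
  {"dp":[33,1,0],"yaw":11},
  {"dp":[41,2,0],"yaw":14},
  {"dp":[50,4,0],"yaw":17},
  {"dp":[58,6,0],"yaw":20},
  {"dp":[58,6,0],"yaw":20},
])

```text
clock: 12.32
eef_pos: [467.6, -87.6, 213.1]
tcp_rot: [3.138, 0.002, 2.268]
contact_force: [4.0, 4.2, 6.6]
opening: -0.002
grasp_force: 4.3
```

Run:
```python
from h import *
from rig import r
s=r.sense();print(s['clock'],s['eef_pos'],s['tcp_rot'],s['contact_force'],s['qpos'])
```

```text
12.325 [467.6 -87.6 213.1] [3.1 0.  2.3] [4.  4.2 6.6] [-0.2  0.1  2.   0.   1.  -0.9]
```

Emit:
carry_out([
  {"dp":[8,-1,0],"yaw":3},
  {"dp":[17,-2,0],"yaw":6},
  {"dp":[25,-2,0],"yaw":9},
  {"dp":[33,-1,0],"yaw":11},
  {"dp":[41,0,0],"yaw":14},
  {"dp":[50,2,0],"yaw":17},
  {"dp":[58,4,0],"yaw":20},
  {"dp":[58,4,0],"yaw":20},
])

```text
clock: 13.32
eef_pos: [434.1, -40.7, 213.2]
tcp_rot: [3.137, 0.002, 1.919]
contact_force: [5.1, 1.9, 5.4]
opening: -0.002
grasp_force: 4.3
```

Run:
```python
from h import *
from rig import r
im2=r.grab_frame("side"); cv2.imwrite("pics/s7.png",im2[:,:,::-1])
s=r.sense();print(s['clock'],s['eef_pos'],s['tcp_rot'],s['contact_force'],s['qpos'])
```

```text
13.375 [434.2 -40.8 213.2] [3.1 0.  1.9] [5.3 2.8 6.7] [-0.1  0.1  2.   0.   1.  -0.4]
```

View pics/s7.png

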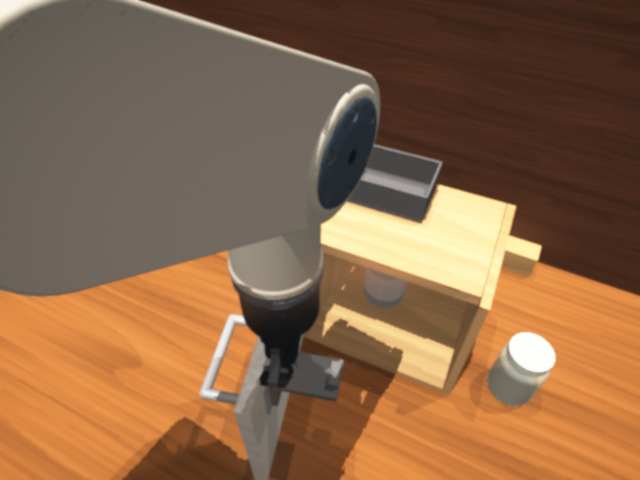

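The door stands at about 1.28 rad. I'll lift straight up to release the catch, and then clear well above.

Emit:
carry_out([
  {"dp":[0,0,-8],"yaw":0},
  {"dp":[0,0,-18],"yaw":0},
  {"dp":[-3,0,-40],"yaw":0},
  {"dp":[-3,0,-80],"yaw":0},
  {"dp":[-3,0,-130],"yaw":0},
  {"dp":[-3,0,-170],"yaw":0},
  {"dp":[-3,0,-170],"yaw":0},
  {"dp":[-3,0,-170],"yaw":0},
])

```text
clock: 14.38
eef_pos: [432.0, -43.9, 380.6]
tcp_rot: [-3.139, -0.001, 1.92]
contact_force: [0.6, 0.8, -3.4]
opening: -0.001
grasp_force: 0.0
```

Run:
```python
from h import *
from rig import r
c=r.get_calibration("wrist");im=r.grab_frame("wrist")
im2=r.grab_frame("side"); o=np.vstack([im[100:400,100:600],im2[180:480,140:640]]); cv2.imwrite("pics/c8.png",o[:,:,::-1])
s=r.sense();print(s['clock'],s['eef_pos'],s['contact_force'])
```

```text
14.475 [432.  -43.8 380.3] [ 1.  -0.1 -2.5]
```

View pics/c8.png

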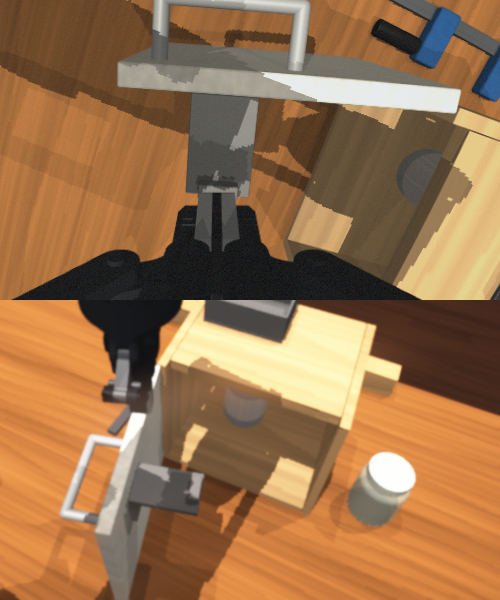

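The door stands wide open, at about 74°. The catch is released, the tin, bin, jar and clamp are undisturbed, and the gripper is clear.

```bash
python3 -c "
from rig import r
print(r.sign_off())"
```

```text
the job is handed in; nothing more can be done
None
```

I pressed the catch, drew the door past it and left the door open at about 1.28 rad with the catch released; tin, bin, jar and clamp looked undisturbed. I handed the job in at about 14.5 s, and no verdict came back.

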